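# Hold a bayonet lamp seated in the lamp tester

### The job

Check the spare microscope lamp: pick up the bayonet lamp (flat-sided head, two side lugs on its steel barrel), put it upright into the tester's socket with the lugs through the two notches, press it down against the spring and twist it clockwise (seen from above) about a quarter turn, all the way to the stop. The socket springs back when let go, so finish still gripping the lamp and holding it seated at the stop; do not let go. Leave the other, round lamp standing where it is.

Things in the scene. Friction and masses are not known exactly. Their poses are not given: they have to be found in the camera images.
- lamp: Bayonet lamp, loose, 60 g, 68 mm tall, standing on its foot. Origin: centre of the foot's underside, z up along the lamp. Steel barrel 24 mm in diameter from z = 0 to 26 mm, foot tapered over the lowest 3 mm. Two round lugs, 6 mm in diameter, stick out along +x and -x at z = 8 mm, to 17 mm from the axis. A half turn about z gives the same lamp.
- lamp_grip (a point): Middle of the lamp's grey head, 42 mm above its foot, axes as the lamp's. The head runs from 26 to 56 mm above the foot and measures 34 mm along x and 28 mm along y; its flat sides to grip are at y = +14 and -14 mm. A clear dome stands above it up to 68 mm.
- plain_lamp: The other lamp, not to be used: 51 mm tall, round grey head 36 mm in diameter, plain steel base 27 mm in diameter, no lugs. Origin: centre of its underside.
- tester: Lamp tester, fixed: grey base 20 mm high, 86 mm wide, from x = -40 to +80 mm, with a round black turret 60 mm in diameter and 53 mm high (the socket) and a low meter housing (up to 45 mm high, from x = 38 to 76 mm) on its +x side. Origin: on the socket's vertical axis, at the level of the cart's top; z up.
- socket_mouth (a point): Centre of the top of the socket's lip, 52 mm above the cart, axes as the tester's. The steel lip here is 7 mm thick (its underside 45 mm above the cart) and has a round hole 27 mm in diameter with two notches 10 mm wide along the tester's +x and -x, reaching 22 mm from the axis.
- socket_disc (a point): Centre of the resting disc's top, 40 mm above the cart (this point is fixed). The lamp's foot meets the disc while its lugs are still in the notches. Pressed 6 mm or more (foot at 34 mm or lower; bottom at 31 mm) the lugs are clear below the lip and the lamp can turn clockwise seen from above; the lip then keeps it from rising but not from turning back.
- plunger (a joint): How far the socket's sprung white disc is pressed down, m: 0 up (at rest) to 0.009 at the bottom; the spring pushes up with 3 N at 0 and 6.6 N at 0.009.
- carrier (a joint): How far the disc is turned, rad: 0 at rest to 1.4 at the stop, growing clockwise seen from above. The lugs take it along by two forks with 2 mm of play either side of a lug, so the lamp turns about 1.4 to 1.6 rad from the notches. A spring turns it back with 0.08 N m at 0 and 0.18 N m at the stop.

How it is judged:
On the way, in this order (a step that is already met when the one before it is completed fails the run):
1. the bayonet lamp is lifted off the cart (height (world z) of lamp above 0.03 m and contact force between the fingers and lamp above 1 N), for 0.2 s.
2. the lamp stands in the socket and its lugs are pressed down through the notches (horizontal distance between lamp and tester below 0.005 m and z of lamp in the frame of tester below 0.0355 m and value of joint plunger above 0.004 m), for 0.1 s.
At the end, for the whole second after the job is handed in: Through the last second the gripper still holds the lamp (over 2 N at the fingers), the lamp is in the socket (within 5 mm of its axis, upright within 0.15 rad, foot no higher than 35.5 mm, so its lugs are under the lip), at rest, and the carrier is turned to within 0.15 rad of its stop at 1.4 rad (all of step 2 and value of joint carrier above 1.25 rad and angle between lamp's own z axis and vertical below 0.15 rad and angle between the x axis of lamp and the x axis of tester, either way round above 1.2 rad and linear speed of lamp below 0.02 m/s and contact force between the fingers and lamp above 2 N); the arm keeps its last pose, push and grip.
It fails at once if the round lamp is moved or knocked over (distance of plain_lamp from where it was at the start of the episode above 0.02 m or angle between plain_lamp's own z axis and vertical above 0.5 rad).
It also fails if it takes over 42 s, if anything falls off the work surface, if the arm or the gripper's body presses on something with over 40 N, if the wrist force passes 120 N, or if a joint passes its speed limit or range.

### The arm

A 7-joint arm with a two-finger parallel gripper is mounted at the origin on a cart in front of the work surface, level with it; the furniture and walls round the work are solid. World frame = base frame: x ahead of the robot, y to its left, z up, the work surface at z = 0. Lengths are in m, angles in rad, forces in N, time in s.
With the tool pointing down it reaches from about 0.425 to 0.925 m from the base axis. Payload 6.8 kg.
Tool frame: the origin (TCP) lies at the very end of the fingers, on their centre line; the grasp point (between the pads) lies 19 mm behind it; z points along the fingers, x is the direction in which the jaws open and shut, and the axes are right-handed (so a half turn about z gives the same grasp; the last joint's range is limited). The gripper opens to 85 mm and grips with 20 to 120 N. Pads are 22 mm wide; open, the fingers measure 114 mm over their backs; the gripper's body (76 mm by 85 mm) begins 54 mm behind the grasp point. The pads swing forward as they close: fully open they stand 13 mm farther back than shut.
Start: joints at [1.063, 0.477, 0.022, 1.555, -0.011, 1.109, -0.083], TCP at [0.263, -0.622, 0.231] pointing down, gripper open.
Joint ranges: [-2.96, 2.96], [-0.34, 2.1], [-1.41, 1.46], [0.24, 2.44], [-1.37, 4.51], [0.17, 1.92], [-2.96, 2.96]. Speed limits (rad/s): [2.39, 2.39, 3.14, 3.14, 3.14, 3.14, 3.14].

### API

Orientations are given as a rotation vector (axis times angle).
In Python, from bench import * gives the robot as it stands.
- The arm moves only by the tool servo_tool, never from a script. Its argument "increments" is one flat list of numbers, 7 for each row, row after row: the shift along the tool's x, y, z in mm, then the turn, a rotation vector about the tool's x, y, z in rad, then the finger opening in mm, from 0 to 85.4. In form: [tx, ty, tz, wx, wy, wz, fingers, tx, ty, tz, wx, wy, wz, fingers, ...]. A call has exactly 8 rows; each row shifts and turns the commanded pose from where the row before left it, along the tool's axes as they then stand; what a row does not reach is not made up. A row lasts 1/8 s, in which the tool goes at most 62.5 mm and 10.7 degrees, less where a joint would pass 70% of its speed; a pose out of reach is approached as far as the arm can. A call is refused whole if a number of a shift passes 62.5 or a number of a turn 0.188, either way. A call with a gripper value outside its range is refused whole. The fingers move at their own pace and stop on an object; "squeeze" is the grip in N (left out, the last holds). Time passes only in rows, so rows that do not move let the fingers close, or fill a call up. It gives the time, the measured TCP pose, the force and the opening at its end, in the units of the state.
- get_obs(): the state, without advancing time (a new reading comes with each control period).
- grab_frame(name): name is "scene" or "top" or "wrist"; returns (picture, depth): 420x560x3 uint8, red, green, blue; 420x560 float32, m along the optical axis (not along the pixel's ray), 0 where there is no reading.
- calibration(name): a dict with "fx", "fy", "cx", "cy" (pixels), "k1" (the pictures are not rectified: a ray, as slopes to the right and down, at radius r is drawn at 1 + k1 r^2 times it, then the intrinsics apply), "eye" and "orientation" of the camera in the world; the wrist camera has in their place "T_tool_cam" (4x4, takes a point from camera to tool coordinates, whose origin is the TCP and whose axes are the tool frame's). Camera axes: x right, y up, looking along -z (the intrinsics and any distortion apply to the point x, -y, -z); pixel columns grow to the right and rows downward; lengths in m; the calibration is good to about 2 mm. A picture is of the moment at which its call begins: read the wrist's pose just before it. calibration takes no time and is no camera call.
- hand_in(): hands the job in, once; it reports no verdict.
The state is a dict: "clock": time; "joints": joint angles; "qvel": joint speeds; "tau": joint torques, N m; "tcp_pos": TCP position; "orientation": TCP orientation; "contact_force": force on the tool from outside, world axes, zero at the start; "moment": the same for the moment, N m; "grip_width": finger opening in m.
Only numpy, scipy, OpenCV 4.12 (cv2) and the standard library are available. Lean on these libraries where they do the work, as an engineer would, in place of code of your own. Each camera call takes 0.05 s, during which the arm holds its last target.

## Working session

There is one attempt and no reset: what is moved stays moved. The work goes in short steps, Python scripts to look and compute and a tool call to move; the robot and the scene stay as the last step left them, time stands still between calls to the robot, and variables do not carry over. Pictures are saved under pics/ and viewed, and the job is handed in when it is done.

Besides the shell and the picture viewer there is one more tool, called after ">>>" by a JSON object that holds its "method" and its "body". servo_tool: Moves the arm, as the interface text tells. Its arguments: {"type":"object","properties":{"increments":{"type":"array","items":{"type":"number"}},"squeeze":{"type":"number"}},"required":["increments"]}

```bash
mkdir -p pics; ls; cat > h.py <<'E'
from bench import *
import numpy as np, cv2, json
from scipy.spatial.transform import Rotation as R
def save(n,im): cv2.imwrite('pics/'+n+'.png',im[:,:,::-1])
E
python3 - <<'E'
from h import *
o=get_obs(); print(o)
for n in ("scene","top","wrist"):
    c=calibration(n); print(n,c)
    im,d=grab_frame(n); save(n+'0',im); np.savez('pics/'+n+'0.npz',im=im,d=d)
E
```

```text
pics
{'clock': 0.0, 'joints': array([ 1.06287358,  0.4777818 ,  0.02229913,  1.55642641, -0.01149901,
        1.10930314, -0.08307987]), 'qvel': array([-0.00052491, -0.00055109, -0.00047093,  0.000565  , -0.00050696,
        0.00054734,  0.00136914]), 'tau': array([-2.41280293e-05, -5.96447539e+01,  1.60782505e+00, -2.81192994e+01,
        1.25015658e-02,  9.33681760e-03,  1.27766094e-05]), 'tcp_pos': array([ 0.26253152, -0.62122346,  0.23034777]), 'orientation': array([-2.61766267e+00,  1.73546396e+00,  2.43906744e-03]), 'contact_force': array([0.15971649, 0.49653007, 1.00748665]), 'moment': array([-0.02862806, -0.01784882, -0.011928  ]), 'grip_width': 0.08566476415141429}
scene {'fx': 488.89619531486994, 'fy': 488.89619531486994, 'cx': 273.5333642520407, 'cy': 206.0119982492783, 'k1': 0.002150887953953892, 'eye': array([-0.11092683,  0.59189377,  0.48489082]), 'orientation': array([ 0.64149559, -1.02148298, -1.83330459])}
top {'fx': 483.4998129535839, 'fy': 483.4998129535839, 'cx': 273.7908287572334, 'cy': 211.82860300414464, 'k1': -0.10063068329213608, 'eye': array([0.45341235, 0.2542292 , 0.90889042]), 'orientation': array([ 0.06326682, -0.05923161, -1.55667644])}
wrist {'fx': 353.06182902715403, 'fy': 353.06182902715403, 'cx': 276.77229909049885, 'cy': 217.60521415477953, 'k1': -0.06735240152874035, 'T_tool_cam': array([[ 9.99999437e-01, -5.71530245e-04,  8.93615835e-04,
        -7.80979327e-04],
       [-2.78348734e-04, -9.54298400e-01, -2.98855292e-01,
        -7.67688984e-02],
       [ 1.02358100e-03,  2.98854875e-01, -9.54298023e-01,
        -1.41765136e-01],
       [ 0.00000000e+00,  0.00000000e+00,  0.00000000e+00,
         1.00000000e+00]])}
```

View pics/scene0.png

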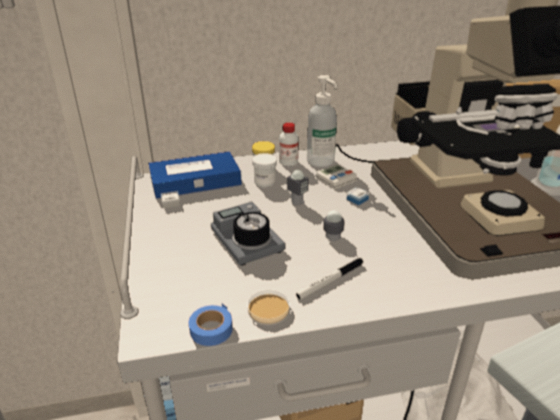

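View pics/top0.png

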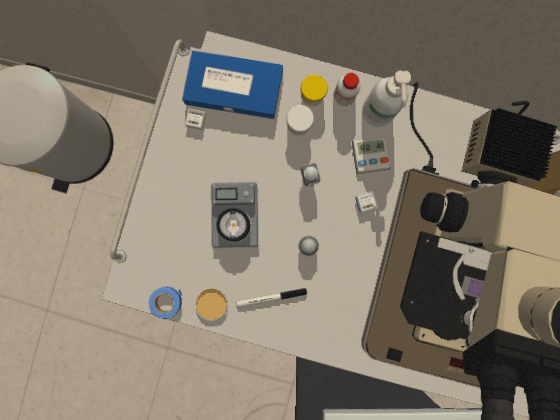

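View pics/wrist0.png

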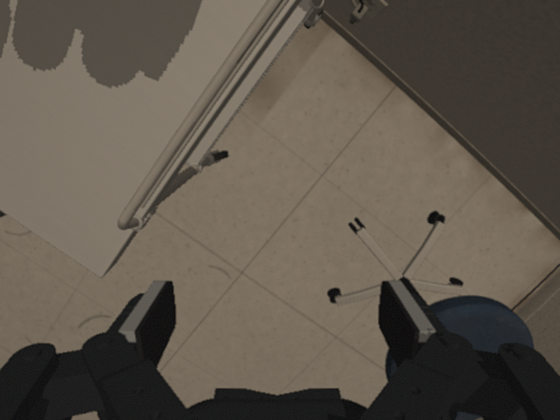

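Scene: the flat-headed lamp is at about top (311,174) and scene (298,185). The round lamp is at top (308,245) and scene (333,222). The tester turret is at top (233,224), with its meter toward smaller rows. I'll zoom in on the top view and measure there.

```bash
cat >> h.py <<'E'
def cam(n,o=None):
    c=calibration(n)
    if n=='wrist':
        T=np.eye(4);T[:3,:3]=R.from_rotvec(o['orientation']).as_matrix();T[:3,3]=o['tcp_pos'];T=T@c['T_tool_cam']
        return c,T[:3,:3],T[:3,3]
    return c,R.from_rotvec(c['orientation']).as_matrix(),np.array(c['eye'])
def ray(C,uv):
    c,Rm,e=C; K=np.array([[c['fx'],0,c['cx']],[0,c['fy'],c['cy']],[0,0,1.]])
    p=cv2.undistortPoints(np.array(uv,float).reshape(-1,1,2),K,np.array([c['k1'],0,0,0.])).reshape(-1,2)
    d=np.c_[p[:,0],-p[:,1],-np.ones(len(p))]@Rm.T
    return e,d
def onplane(C,uv,z):
    e,d=ray(C,uv); return e+d*((z-e[2])/d[:,2])[:,None]
def proj(C,X):
    c,Rm,e=C; q=(np.atleast_2d(X)-e)@Rm
    x=q[:,0]/-q[:,2]; y=-q[:,1]/-q[:,2]; r=x*x+y*y; f=1+c['k1']*r
    return np.c_[c['fx']*x*f+c['cx'],c['fy']*y*f+c['cy']]
def pts(C,uv,d):
    e,v=ray(C,uv); uv=np.array(uv).astype(int); return e+v*d[uv[:,1],uv[:,0]][:,None]
E
python3 - <<'E'
from h import *
C=cam('top')
print(onplane(C,[[311,174]],.062),onplane(C,[[308,245]],.05),onplane(C,[[233,224]],.053))
print(onplane(C,[[181,48],[118,256],[560,120]],0))
z=np.load('pics/top0.npz');im=z['im']
a=cv2.resize(im[155:265,195:335],None,fx=5,fy=5,interpolation=cv2.INTER_CUBIC);save('top0z',a)
S=np.load('pics/scene0.npz')['im']
save('scene0z',cv2.resize(S[160:270,200:360],None,fx=5,fy=5,interpolation=cv2.INTER_CUBIC))
E
```

```text
[[0.58770867 0.19190617 0.062     ]] [[0.46242301 0.19542786 0.05      ]] [[0.49779545 0.32894111 0.053     ]]
[[ 0.84578509  0.4441102   0.        ]
 [ 0.43669994  0.55114985  0.        ]
 [ 0.71606293 -0.31217539  0.        ]]
```

View pics/top0z.png

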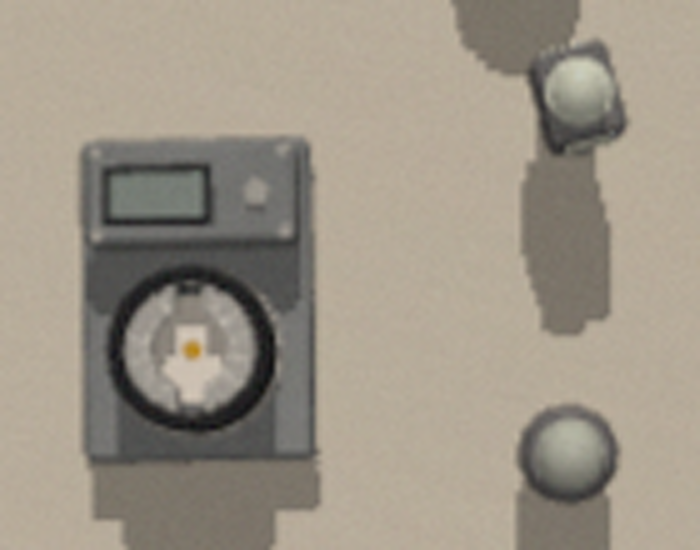

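View pics/scene0z.png

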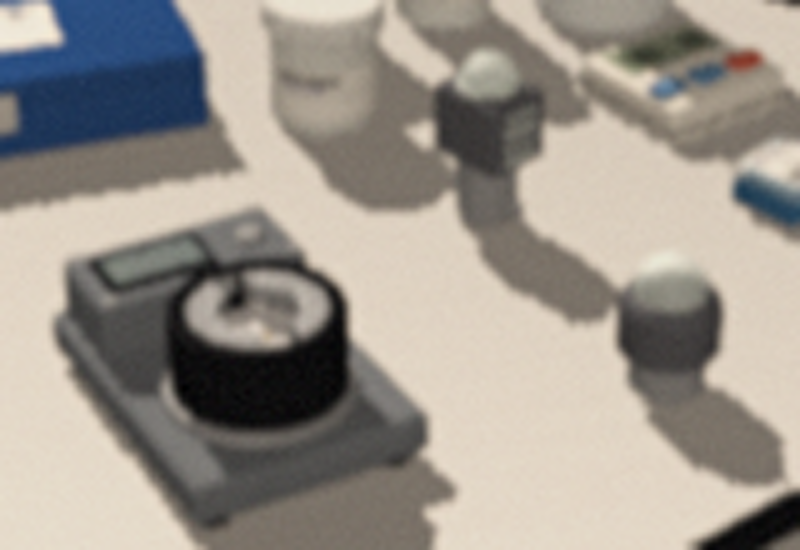

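```bash
python3 - <<'E'
from h import *
C=cam('top'); z=np.load('pics/top0.npz');im=z['im'];d=z['d']
o=get_obs(); M=R.from_rotvec(o['orientation']).as_matrix(); print(M.round(3))
# height map
v,u=np.mgrid[150:270,195:340]; uv=np.c_[u.ravel(),v.ravel()]
P=pts(C,uv,d)
def rep(name,m,zz,sub=None):
    p=P[m]; print(name,len(p),p.mean(0).round(4))
    q=onplane(C,uv[m],zz)[:,:2]
    r=cv2.minAreaRect((q*1000).astype(np.float32)); print('  rect',r)
near=lambda x,y,r: np.hypot(P[:,0]-x,P[:,1]-y)<r
rep('lamp head', near(.588,.192,.035)&(P[:,2]>.045),.056)
rep('plain', near(.4624,.1954,.035)&(P[:,2]>.03),.035)
rep('turret', near(.498,.329,.035)&(P[:,2]>.047),.053)
rep('base', near(.52,.33,.09)&(P[:,2]>.012)&(P[:,2]<.06),.03)
rep('meter', near(.555,.33,.06)&(P[:,2]>.03)&(P[:,2]<.06)&(P[:,0]>.53),.043)
# turret by colour: dark ring
g=im.max(2)[150:270,195:340].ravel(); rep('ring',(g<45)&near(.498,.329,.04),.053)
E
```

```text
[[ 0.389 -0.921 -0.001]
 [-0.921 -0.389  0.001]
 [-0.001  0.    -1.   ]]
lamp head 318 [0.5895 0.1936 0.0588]
  rect ((590.2349853515625, 193.31484985351562), (36.18268966674805, 28.64154052734375), 14.910046577453613)
plain 301 [0.4623 0.1946 0.0422]
  rect ((462.1499328613281, 193.94027709960938), (34.39567947387695, 33.237789154052734), 45.62907028198242)
turret 640 [0.498  0.3306 0.0522]
  rect ((497.85498046875, 329.88641357421875), (56.85221862792969, 58.69672393798828), 0.8192601799964905)
base 2981 [0.5161 0.3293 0.0352]
  rect ((516.841064453125, 329.5356750488281), (118.66911315917969, 84.1347885131836), 1.3396075963974)
meter 910 [0.5542 0.3321 0.042 ]
  rect ((553.5374755859375, 331.93328857421875), (38.19272232055664, 77.82185363769531), 0.9635849595069885)
ring 223 [0.4953 0.3276 0.0516]
  rect ((496.9744873046875, 328.95684814453125), (55.06471633911133, 56.91181564331055), 0.8178182244300842)
```

```bash
python3 - <<'E'
from h import *
X=[]
for n in('top','scene'):
    C=cam(n); d=np.load(f'pics/{n}0.npz')['d']
    v,u=np.mgrid[0:420,0:560]; uv=np.c_[u.ravel(),v.ravel()]
    P=pts(C,uv,d); X.append(P[d.ravel()>0])
P=np.vstack(X)
xs=np.arange(-.1,1.05,.05); ys=np.arange(-.9,.75,.05)
print('rows x, cols y',(ys*100).round().astype(int))
for x in xs[::-1]:
    r=[]
    for y in ys:
        m=(abs(P[:,0]-x)<.025)&(abs(P[:,1]-y)<.025)
        r.append('%4d'%(P[m,2].max()*100) if m.any() else '   .')
    print('%4d'%round(x*100),''.join(r))
E
```

```text
rows x, cols y [-90 -85 -80 -75 -70 -65 -60 -55 -50 -45 -40 -35 -30 -25 -20 -15 -10  -5
   0   5  10  15  20  25  30  35  40  45  50  55  60  65  70]
 100    .   .   .   .   .   .   .   .   .   .   .   .   .   .   .   .   .   .   .   .   .   .   .   .   .   .   .   .   .   .   .  18  10
  95    .   .   .   .   .   .   .   .   .   .   .   .   .   .   .   .   .   .   .   .   .   .   .   .   .   .   .   .   .  34  34  28   1
  90    .   .   .   .   .   .   .   .   .   .   .   .   .   .   .   .   .   .   .   .   .   .   .  33  33  33  34   .  35  34 -79 -79 -78
  85    .   .   .   .   .   .   .   .   .   .   .   .   .   .   .   .   .   .   .   8  32  32  33  33  33   0  34  34  35  35   .   .   .
  80    .   .   .   .   .   .   .   .   .   .   .   .   .   .   .   .  34  34  32  32  32   0   5   3   3   3   3   5   .   .   .   .   .
  75    .   .   .   .   .   .   .   .   .   .   .   .  30  31  31  31  35  14   1  19  15   9   5   3   3   3   3   5   5   .   .   .   .
  70    .   .   .   .   .   .   .   .   .   .  30  30  30  30   8  16  16   0   1  19  18   0   5   5   3   3   3   5   5 
[... 1523 characters left out ...]
79 -79 -78
  10    .   .   .   .   .   .   .   .   .   .   .   .   .   .   .   . -14 -14 -14   0   0   0 -69 -79 -78 -78 -78 -79 -79 -78 -78 -79 -79
   5    .   .   .   .   .   .   .   .   .   .   .   .   .   .   .   .   .   .   .   . -25   0 -69 -79 -78 -79 -78 -78 -79 -79 -79 -79 -78
   0    .   .   .   .   .   .   .   .   .   .   .   .   .   .   .   .   .   .   .   . -41 -69 -69 -78 -78 -78 -78 -79 -78 -79 -78 -79 -79
  -5    .   .   .   .   .   .   .   .   .   . -78 -78 -78   .   .   .   .   .   .   . -49 -68 -69 -78 -78 -78 -79 -79 -79 -78 -79 -78 -79
 -10    .   .   .   .   .   .   .   . -79 -79 -79 -79 -79   .   .   .   .   .   .   . -63 -68 -70 -78 -78 -79 -79 -79 -79 -78 -78 -79 -79
```

>>> {"method": "servo_tool", "body": {"increments": [0, 0, -58, 0, 0, 0, 85, 0, 0, -58, 0, 0, 0, 85, 0, 0, -58, 0, 0, 0, 85, 0, 0, -58, 0, 0, 0, 85, 0, 0, -58, 0, 0, 0, 85, 0, -50, 0, 0, 0, -0.074, 85, -2, -60, 0, 0, 0, -0.089, 85, -2.7, -60, 0, 0, 0, -0.089, 85]}}

```text
clock: 1.15
tcp_pos: [0.4119, -0.5381, 0.5206]
orientation: [-2.817, 1.39, 0.001]
contact_force: [0.4, -0.2, 0.0]
grip_width: 0.0852
```

>>> {"method": "servo_tool", "body": {"increments": [-3, -60, 0, 0, 0, -0.089, 85, -2.7, -60, 0, 0, 0, -0.089, 85, -2.7, -60, 0, 0, 0, -0.089, 85, -2.7, -60, 0, 0, 0, -0.089, 85, -2.7, -60, 0, 0, 0, -0.089, 85, -2.7, -60, 0, 0, 0, -0.089, 85, -2.7, -60, 0, 0, 0, -0.089, 85, -2.7, -60, 0, 0, 0, -0.089, 85]}}

```text
clock: 2.15
tcp_pos: [0.6618, -0.1388, 0.5205]
orientation: [3.125, -0.32, -0.002]
contact_force: [1.3, 0.4, -0.5]
grip_width: 0.0853
```

>>> {"method": "servo_tool", "body": {"increments": [-4, -60, 0, 0, 0, -0.089, 85, -3.5, -60, 0, 0, 0, -0.089, 85, -3.5, -60, 0, 0, 0, -0.089, 85, -3.5, -60, 0, 0, 0, -0.089, 85, -3.5, -60, 0, 0, 0, -0.089, 85, -3, -50, 0, 0, 0, -0.075, 85, 0, 0, 0, 0, 0, -0.185, 85, 0, 0, 0, 0, 0, -0.185, 85]}}

```text
clock: 3.15
tcp_pos: [0.637, 0.2064, 0.5209]
orientation: [2.956, 1.064, -0.001]
contact_force: [0.0, -0.5, -0.1]
grip_width: 0.0851
```

>>> {"method": "servo_tool", "body": {"increments": [0, 0, 50, 0, 0, -0.185, 85, 0, 0, 54, 0, 0, -0.185, 85, 0, 0, 54, 0, 0, -0.185, 85, 0, 0, 54, 0, 0, -0.185, 85, 0, 0, 54, 0, 0, -0.185, 85, 0, 0, 50, 0, 0, -0.185, 85, 0, -30, 0, 0, 0, -0.03, 85, 0, -19, 0, 0, 0, 0, 85]}}

```text
clock: 4.15
tcp_pos: [0.5882, 0.1935, 0.2036]
orientation: [-1.922, -2.482, 0.004]
contact_force: [-0.2, -0.0, 1.3]
grip_width: 0.0849
```

```bash
python3 - <<'E'
from h import *
o=get_obs(); np.savez('pics/o1.npz',**o); print(o['tcp_pos'],o['joints'].round(3),o['qvel'].round(3))
M=R.from_rotvec(o['orientation']).as_matrix(); print(M.round(4))
im,d=grab_frame('wrist'); save('w1',im); np.savez('pics/w1.npz',im=im,d=d)
E
```

```text
[0.58815999 0.19353959 0.20363551] [ 0.144  0.528 -0.777  1.681  0.405  1.105  1.072] [ 0.135 -0.25  -0.083  0.346 -0.093 -0.161 -0.036]
[[-2.501e-01  9.682e-01 -3.200e-03]
 [ 9.682e-01  2.501e-01 -5.000e-04]
 [ 3.000e-04 -3.200e-03 -1.000e+00]]
```

View pics/w1.png

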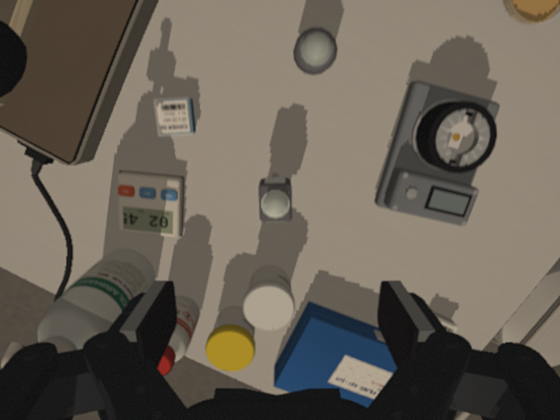

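The wrist view has the flat head squared up to the image at (275,200), the round lamp at (315,50) and the socket at (456,136). The arm was still settling, so I'll retake it and measure.

```bash
python3 - <<'E'
from h import *
grab_frame('wrist'); grab_frame('wrist')
o=get_obs(); print(o['tcp_pos'],o['qvel'].round(3))
im,d=grab_frame('wrist'); o2=get_obs();print(o2['tcp_pos']); save('w2',im); np.savez('pics/w2.npz',im=im,d=d,**o)
save('w2a',cv2.resize(im[165:235,240:310],None,fx=8,fy=8,interpolation=cv2.INTER_CUBIC))
save('w2b',cv2.resize(im[75:230,370:505],None,fx=4,fy=4,interpolation=cv2.INTER_CUBIC))
C=cam('wrist',o)
v,u=np.mgrid[0:240,180:520]; uv=np.c_[u.ravel(),v.ravel()]
P=pts(C,uv,d); im_=im[0:240,180:520].reshape(-1,3)
print('table z', np.median(P[(abs(P[:,2])<.01),2]))
def rep(name,m,zz):
    p=P[m]; print(name,len(p),p.mean(0).round(4))
    q=onplane(C,uv[m],zz)[:,:2]
    r=cv2.minAreaRect((q*1000).astype(np.float32)); print('  rect',r)
near=lambda x,y,r: np.hypot(P[:,0]-x,P[:,1]-y)<r
rep('lamp head', near(.588,.192,.035)&(P[:,2]>.045),.056)
rep('lamp dome', near(.588,.192,.035)&(P[:,2]>.058),.062)
rep('turret', near(.498,.329,.035)&(P[:,2]>.047),.053)
rep('base', near(.52,.33,.09)&(P[:,2]>.012)&(P[:,2]<.06),.03)
rep('meter', near(.555,.33,.06)&(P[:,2]>.03)&(P[:,2]<.06)&(P[:,0]>.535),.043)
E
```

```text
[0.5895222  0.19368343 0.20523583] [-0.006  0.013  0.011 -0.037  0.007 -0.001  0.001]
[0.59028377 0.19380247 0.2054485 ]
table z -0.001087144802633444
lamp head 1288 [0.5879 0.193  0.0584]
  rect ((588.810546875, 193.00794982910156), (36.01384353637695, 27.279136657714844), 15.149114608764648)
lamp dome 513 [0.5889 0.1932 0.0644]
  rect ((589.657470703125, 193.2928009033203), (21.450857162475586, 21.59626007080078), 70.19396209716797)
turret 3041 [0.4973 0.3298 0.0515]
  rect ((497.9732666015625, 329.3447265625), (60.722755432128906, 58.395057678222656), 66.40269470214844)
base 12021 [0.5158 0.3231 0.0363]
  rect ((517.3993530273438, 329.4696350097656), (115.77045440673828, 94.22798156738281), 2.2899365425109863)
meter 3453 [0.5536 0.3293 0.0413]
  rect ((553.5745849609375, 329.2492980957031), (37.62354278564453, 80.89743041992188), 1.8266361951828003)
```

View pics/w2a.png

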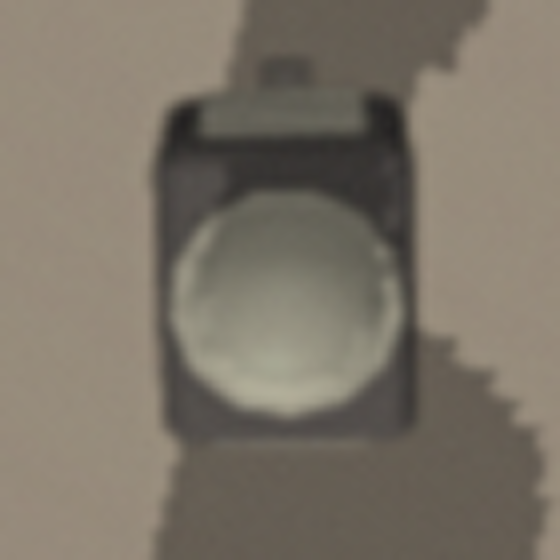

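View pics/w2b.png

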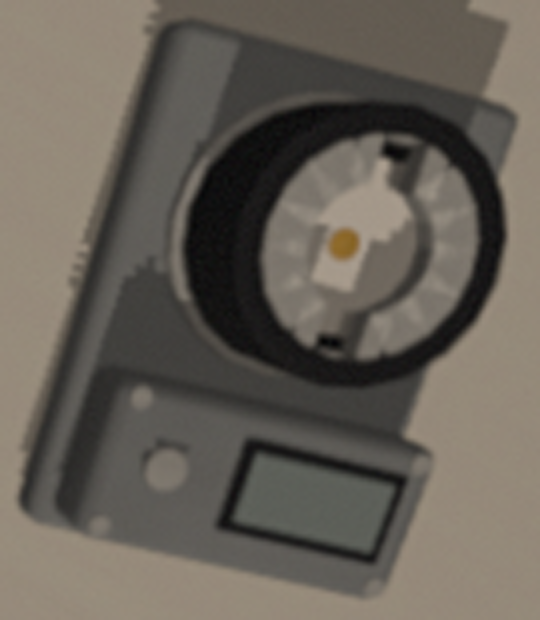

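>>> {"method": "servo_tool", "body": {"increments": [0, -1, 45, 0, 0, -0.008, 85, 0, 0, 45, 0, 0, 0, 85, 0, 0, 45, 0, 0, 0, 85, 0, 0, 40, 0, 0, 0, 85, 0, 0, 5, 0, 0, 0, 85, 0, 0, 0, 0, 0, 0, 85, 0, 0, 0, 0, 0, 0, 85, 0, 0, 0, 0, 0, 0, 85], "squeeze": 60}}

```text
clock: 5.35
tcp_pos: [0.5899, 0.1942, 0.0269]
orientation: [1.914, 2.489, 0.003]
contact_force: [-0.8, -0.1, 0.4]
grip_width: 0.085
```

```bash
python3 - <<'E'
from h import *
o=get_obs(); print(o['tcp_pos'],o['contact_force'],R.from_rotvec(o['orientation']).as_matrix().round(4))
im,d=grab_frame('wrist'); save('w3',im)
im,d=grab_frame('scene'); save('s3',cv2.resize(im[120:280,200:400],None,fx=4,fy=4))
E
```

```text
[0.58988678 0.19416917 0.02687503] [-0.82175871 -0.06899534  0.40594171] [[-2.570e-01  9.664e-01  2.500e-03]
 [ 9.664e-01  2.570e-01  7.000e-04]
 [ 1.000e-04  2.600e-03 -1.000e+00]]
```

View pics/w3.png

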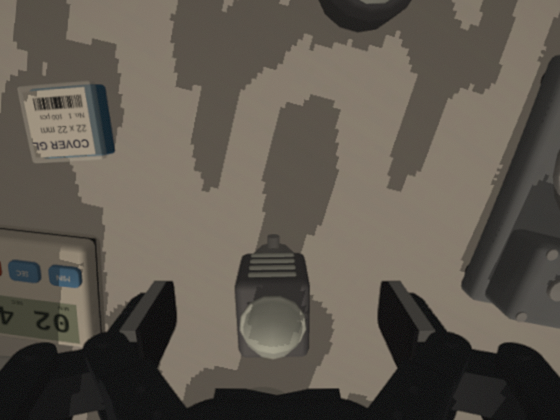

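View pics/s3.png

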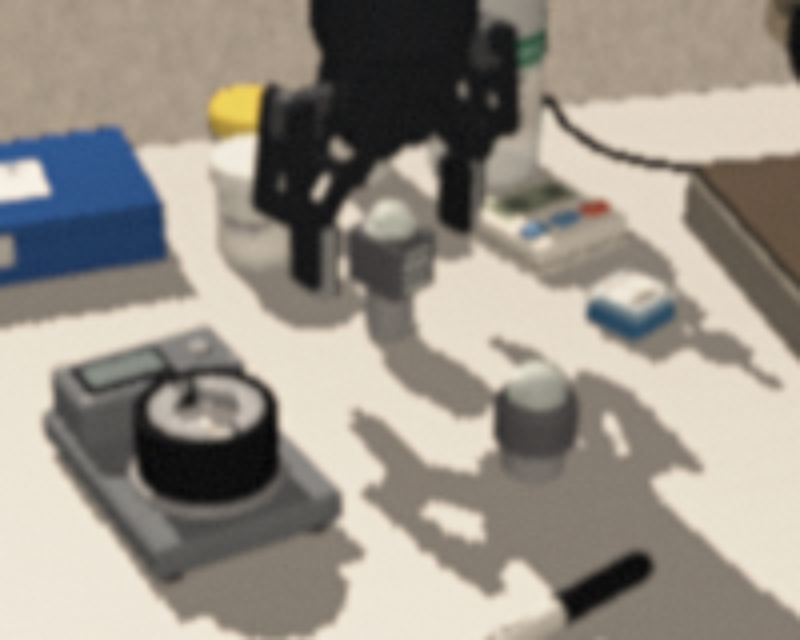

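The lamp sits centred between the pads (pad inner faces near x=175 and 380, lamp at x=272). Closing on it now.

>>> {"method": "servo_tool", "body": {"increments": [0, 0, 2, 0, 0, 0, 60, 0, 0, 0, 0, 0, 0, 40, 0, 0, 0, 0, 0, 0, 15, 0, 0, 0, 0, 0, 0, 15, 0, 0, 0, 0, 0, 0, 15, 0, 0, 0, 0, 0, 0, 15, 0, 0, 0, 0, 0, 0, 15, 0, 0, 0, 0, 0, 0, 15], "squeeze": 60}}

```text
clock: 6.45
tcp_pos: [0.5888, 0.1938, 0.0233]
orientation: [-1.914, -2.491, 0.0]
contact_force: [-1.2, -0.7, 1.0]
grip_width: 0.0272
```

>>> {"method": "servo_tool", "body": {"increments": [0, 0, -20, 0, 0, 0, 15, 0, 0, -40, 0, 0, 0, 15, 0, 0, -35, 0, 0, 0, 15, 40, -13, 0, 0, 0, 0, 15, 40, -13, 0, 0, 0, 0, 15, 40, -13, 0, 0, 0, 0, 15, 34.5, -14, 0, 0, 0, 0.12, 15, 0, 0, 0, 0, 0, 0.12, 15]}}

```text
clock: 7.45
tcp_pos: [0.495, 0.3337, 0.1202]
orientation: [-2.195, -2.245, -0.004]
contact_force: [1.7, -0.8, -1.1]
grip_width: 0.0273
```

```bash
python3 - <<'E'
from h import *
grab_frame('top');grab_frame('top')
o=get_obs(); print(o['clock'],o['tcp_pos'],o['grip_width'],o['contact_force'],R.from_rotvec(o['orientation']).as_matrix().round(4),o['qvel'].round(3))
im,d=grab_frame('wrist'); save('w4',im);np.savez('pics/w4.npz',im=im,d=d,**o)
im,d=grab_frame('scene'); save('s4',cv2.resize(im[120:270,180:380],None,fx=4,fy=4,interpolation=cv2.INTER_CUBIC));np.savez('pics/s4.npz',im=im,d=d)
im,d=grab_frame('top'); save('t4',im)
E
```

```text
7.55 [0.49752312 0.33057848 0.11974217] 0.027227001622381935 [ 1.07208446 -0.117243   -0.49055635] [[-2.130e-02  9.998e-01  1.400e-03]
 [ 9.998e-01  2.130e-02  6.000e-04]
 [ 6.000e-04  1.400e-03 -1.000e+00]] [ 0.03   0.012  0.006 -0.005  0.021  0.003  0.086]
```

View pics/w4.png

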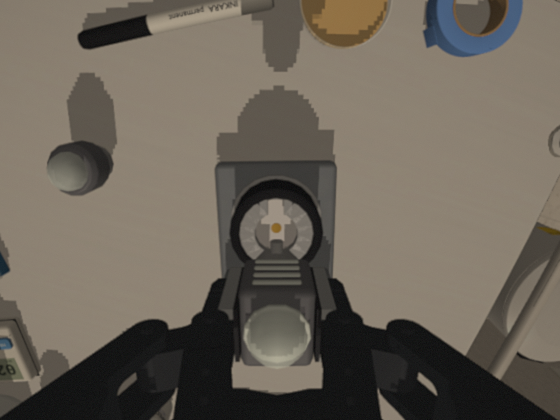

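View pics/s4.png

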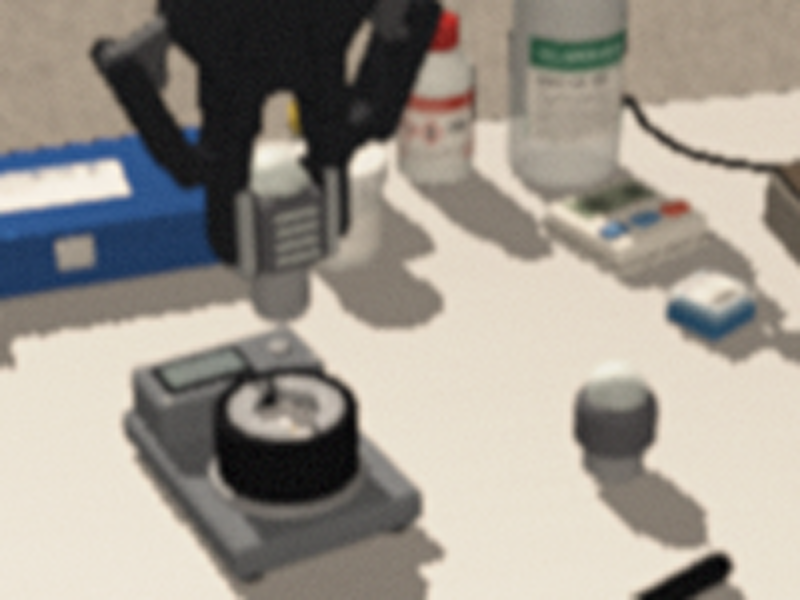

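```bash
python3 - <<'E'
from h import *
z=np.load('pics/w4.npz'); im=z['im']
save('w4a',cv2.resize(im[150:380,200:350],None,fx=3.5,fy=3.5,interpolation=cv2.INTER_CUBIC)[:600])
save('w4b',cv2.resize(im[155:275,205:350],None,fx=5.5,fy=5,interpolation=cv2.INTER_CUBIC)[:600])
E
```

```text
(no output)
```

View pics/w4b.png

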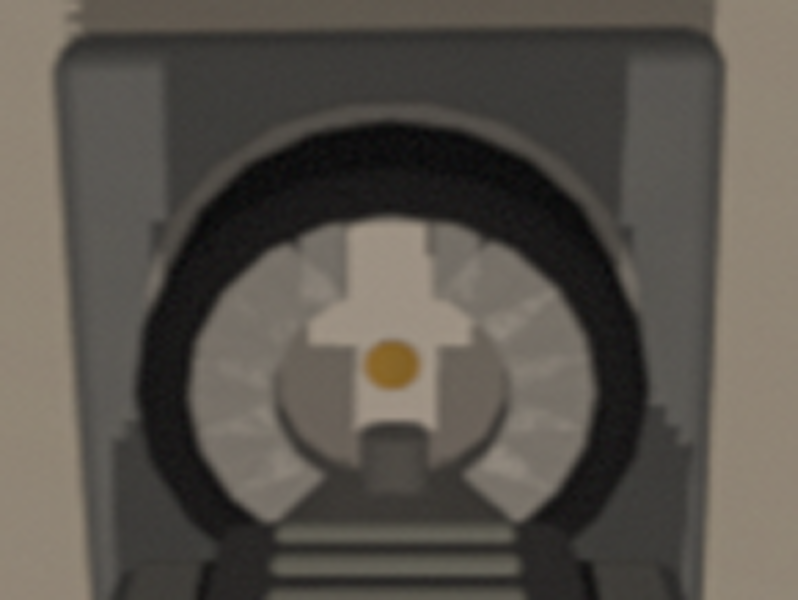

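View pics/w4a.png

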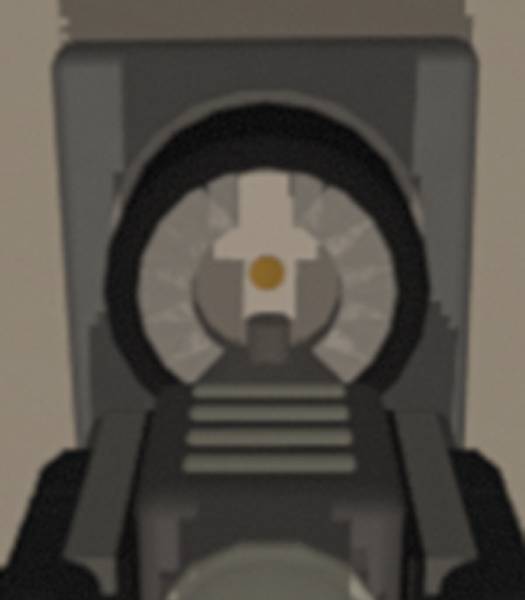

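```bash
python3 - <<'E'
from h import *
z=np.load('pics/w4.npz'); o={k:z[k] for k in('orientation','tcp_pos')}
C=cam('wrist',o); M=R.from_rotvec(o['orientation']).as_matrix(); t=o['tcp_pos']
f=lambda a:[[205+x/5.5-.4,155+y/5-.4] for x,y in a]
T=lambda p:((p-t)@M*1000).round(2)
print('dot',onplane(C,f([(391,364)]),.0405), T(onplane(C,f([(391,364)]),.0405)))
q=onplane(C,f([(58,52),(722,40)]),.018);print('front corners',q,'mid',q.mean(0), 'dir',np.degrees(np.arctan2(q[1,1]-q[0,1],q[1,0]-q[0,0])))
q=onplane(C,f([(140,392),(645,396)]),.053);print('ring outer',q,q.mean(0))
q=onplane(C,f([(188,390),(597,393)]),.052);print('ring inner',q,q.mean(0))
q=onplane(C,f([(392,124)]),.053);print('ring front outer',q)
q=onplane(C,f([(275,385),(510,385)]),.052);print('hole L/R',q,q.mean(0))
# lug in tool frame
zt=t[2]-.019
print('lug tip tool',T(onplane(C,f([(360,432),(395,425),(430,432)]),zt)))
zt=t[2]-.016
print('lug tool mid',T(onplane(C,f([(361,460),(429,460)]),zt)))
E
```

```text
dot [[0.49719324 0.33099081 0.0405    ]] [[ 0.37 -0.43 79.24]]
front corners [[0.46017883 0.28825644 0.018     ]
 [0.45674268 0.37176329 0.018     ]] mid [0.45846075 0.33000986 0.018     ] dir 92.35627904028647
ring outer [[0.49718733 0.30232012 0.053     ]
 [0.49651758 0.36004906 0.053     ]] [0.49685245 0.33118459 0.053     ]
ring inner [[0.49716711 0.30770974 0.052     ]
 [0.49659005 0.35464763 0.052     ]] [0.49687858 0.33117868 0.052     ]
ring front outer [[0.46244342 0.33039577 0.053     ]]
hole L/R [[0.49628353 0.31769222 0.052     ]
 [0.49572135 0.34461053 0.052     ]] [0.49600244 0.33115138 0.052     ]
lug tip tool [[ -2.27 -14.23  18.98]
 [  0.83 -14.96  18.98]
 [  3.94 -14.23  18.98]]
lug tool mid [[ -2.14 -12.51  15.98]
 [  3.81 -12.51  15.98]]
```

>>> {"method": "servo_tool", "body": {"increments": [-0.4, -1, 10, 0, 0, 0, 15, 0, 0, 15, 0, 0, 0, 15, 0, 0, 12, 0, 0, 0, 15, 0, 0, 0, 0, 0, 0, 15, 0, 0, 0, 0, 0, 0, 15, 0, 0, 0, 0, 0, 0, 15, 0, 0, 0, 0, 0, 0, 15, 0, 0, 0, 0, 0, 0, 15]}}

```text
clock: 8.7
tcp_pos: [0.497, 0.3291, 0.0816]
orientation: [2.199, 2.244, 0.001]
contact_force: [0.3, -0.1, -1.1]
grip_width: 0.0273
```

```bash
python3 - <<'E'
from h import *
o=get_obs(); print(o['clock'],o['tcp_pos'],o['grip_width'],o['contact_force'],R.from_rotvec(o['orientation']).as_matrix().round(4),o['qvel'].round(3))
im,d=grab_frame('wrist'); np.savez('pics/w5.npz',im=im,d=d,**o)
save('w5',cv2.resize(im[175:295,205:350],None,fx=5.5,fy=5,interpolation=cv2.INTER_CUBIC)[:600])
im,d=grab_frame('scene'); save('s5',cv2.resize(im[140:260,190:310],None,fx=5,fy=5,interpolation=cv2.INTER_CUBIC));np.savez('pics/s5.npz',im=im,d=d)
E
```

```text
8.7 [0.49700459 0.3291184  0.08155569] 0.02732167975673018 [ 0.34747007 -0.13470314 -1.08434468] [[-2.020e-02  9.998e-01  4.000e-04]
 [ 9.998e-01  2.020e-02  1.000e-04]
 [ 1.000e-04  5.000e-04 -1.000e+00]] [-0.001  0.002  0.001  0.002 -0.001 -0.     0.001]
```

View pics/w5.png

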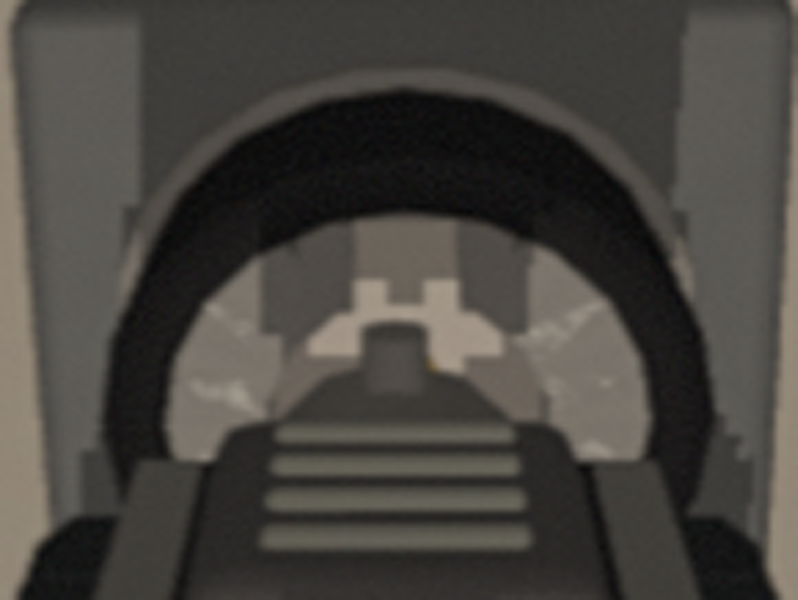

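View pics/s5.png

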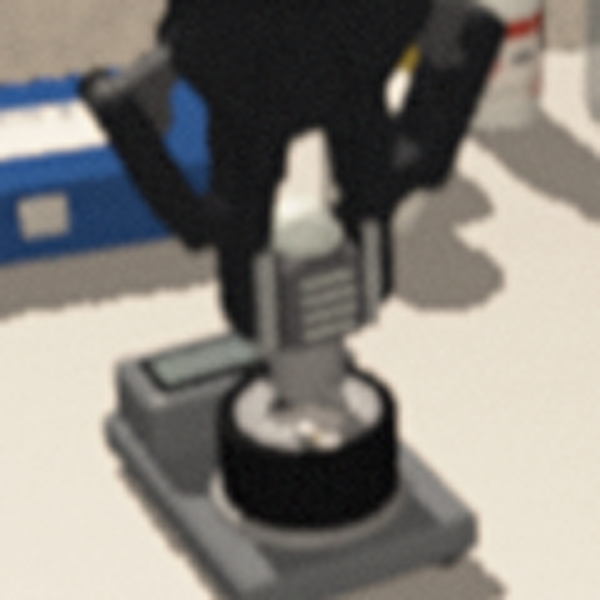

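```bash
python3 - <<'E'
from h import *
z=np.load('pics/w5.npz'); o={k:z[k] for k in('orientation','tcp_pos')}
C=cam('wrist',o); M=R.from_rotvec(o['orientation']).as_matrix(); t=o['tcp_pos']
f=lambda a:[[205+x/5.5-.4,175+y/5-.4] for x,y in a]
T=lambda p:((p-t)@M*1000).round(2)
P=lambda a,zw:T(onplane(C,f(a),zw))
print('ring inner',P([(163,410),(652,410),(407,213)],.0525))
print('notch edges',P([(352,260),(459,260)],.052))
print('lug tip',P([(360,330),(394,322),(428,330)],t[2]-.019))
# circle fit on ring inner edge: transition black->grey
im=z['im'].max(2).astype(float); g=cv2.resize(im[175:295,205:350],None,fx=5.5,fy=5,interpolation=cv2.INTER_CUBIC)
E=[]
for a in np.radians(np.arange(180,361,6)):
    for r in np.arange(0,330,1.):
        x=407+r*np.cos(a)*1.0; y=420+r*np.sin(a)*.9
        if not(0<=y<600 and 0<=x<798): break
        if r>150 and g[int(y),int(x)]<42: E.append((x,y)); break
E=np.array(E); q=P(E,.0525); print(q[:,:2].tolist())
A=np.c_[2*q[:,:2],np.ones(len(q))]; s=np.linalg.lstsq(A,(q[:,:2]**2).sum(1),rcond=None)[0]; print('circle',s[:2],np.sqrt(s[2]+s[0]**2+s[1]**2))
E
```

```text
ring inner [[-21.37  -1.51  29.05]
 [ 25.45  -1.49  29.06]
 [  1.94 -23.24  29.05]]
notch edges [[ -3.17 -18.03  29.55]
 [  6.81 -18.03  29.55]]
lug tip [[ -2.27 -14.43  18.99]
 [  0.75 -15.27  18.99]
 [  3.76 -14.43  18.99]]
[[-21.6, -0.36], [-21.09, -2.98], [-20.8, -5.58], [-20.08, -8.09], [-18.87, -10.37], [-17.79, -12.67], [-16.36, -14.72], [-14.68, -16.52], [-12.98, -18.26], [-10.81, -19.32], [-8.71, -20.28], [-6.78, -21.51], [-4.67, -22.34], [-2.49, -22.85], [-0.28, -23.21], [1.94, -23.43], [4.17, -23.21], [6.38, -22.85], [8.59, -22.43], [10.75, -21.68], [12.65, -20.36], [15.04, -19.79], [16.95, -18.32], [18.66, -16.58], [20.43, -14.83], [21.89, -12.76], [23.16, -10.52], [24.3, -8.17], [24.95, -5.61], [25.44, -3.0], [25.78, -0.34]]
circle [2.11916376 0.34329646] 23.668626627127033
```

```bash
python3 - <<'E'
from h import *
z=np.load('pics/w5.npz'); o={k:z[k] for k in('orientation','tcp_pos')}
C=cam('wrist',o); M=R.from_rotvec(o['orientation']).as_matrix(); t=o['tcp_pos']
f=lambda a:[[205+x/5.5-.4,175+y/5-.4] for x,y in a]
P=lambda a,zt:((onplane(C,f(a),t[2]-zt)-t)@M*1000).round(2)
print('foot edge as z=21',P([(440,371)],.021),'z=24',P([(440,371)],.024))
print('head bottom edge',P([(250,425),(555,425)],-.002))
im=z['im']; a=cv2.resize(im[225:355,225:330],None,fx=7,fy=7,interpolation=cv2.INTER_CUBIC)
a=np.clip(a.astype(float)*2.2,0,255).astype(np.uint8)
save('w5c',a[:600])
E
```

```text
foot edge as z=21 [[ 4.9  -9.29 21.  ]] z=24 [[ 4.98 -8.04 24.  ]]
head bottom edge [[-10.55 -13.79  -2.01]
 [ 13.39 -13.78  -2.  ]]
```

View pics/w5c.png

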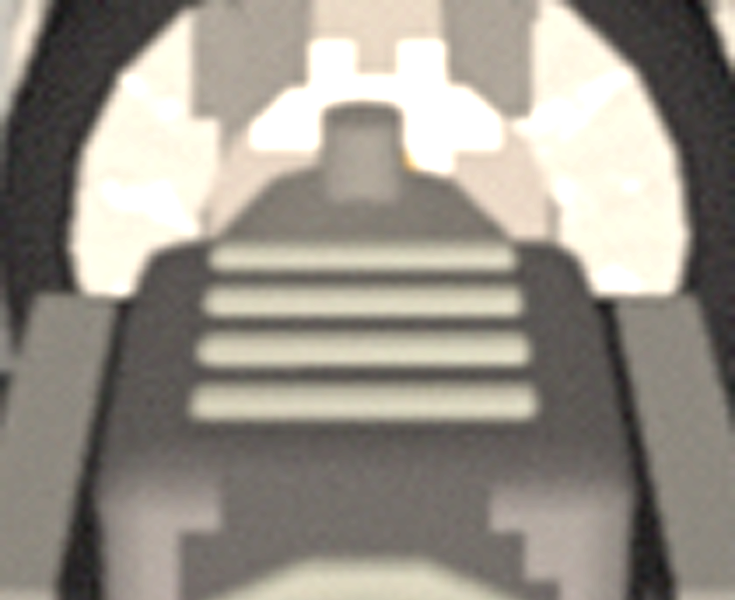

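>>> {"method": "servo_tool", "body": {"increments": [1.2, -1.3, 0, 0, 0, 0, 15, 0, 0, 0, 0, 0, 0, 15, 0, 0, 0, 0, 0, 0, 15, 0, 0, 3, 0, 0, 0, 15, 0, 0, 3, 0, 0, 0, 15, 0, 0, 2, 0, 0, 0, 15, 0, 0, 0, 0, 0, 0, 15, 0, 0, 0, 0, 0, 0, 15]}}

```text
clock: 9.8
tcp_pos: [0.4956, 0.3303, 0.0733]
orientation: [-2.199, -2.244, -0.0]
contact_force: [-0.2, -0.4, -1.6]
grip_width: 0.0272
```

```bash
python3 - <<'E'
from h import *
o=get_obs(); print(o['clock'],o['tcp_pos'],o['grip_width'],o['contact_force'],R.from_rotvec(o['orientation']).as_matrix().round(4)[2],o['qvel'].round(3))
im,d=grab_frame('wrist'); np.savez('pics/w6.npz',im=im,d=d,**o)
a=cv2.resize(im[185:285,205:350],None,fx=5.5,fy=5.5,interpolation=cv2.INTER_CUBIC)[:600]
save('w6',np.clip(a*2.,0,255).astype(np.uint8))
im,d=grab_frame('scene'); save('s6',cv2.resize(im[140:260,190:310],None,fx=5,fy=5,interpolation=cv2.INTER_CUBIC))
E
```

```text
9.8 [0.49556544 0.33027215 0.07332386] 0.02724532591847393 [-0.23519012 -0.38195233 -1.55065111] [ 1.e-04  0.e+00 -1.e+00] [ 0.    -0.004 -0.001 -0.002 -0.    -0.001 -0.002]
```

View pics/w6.png

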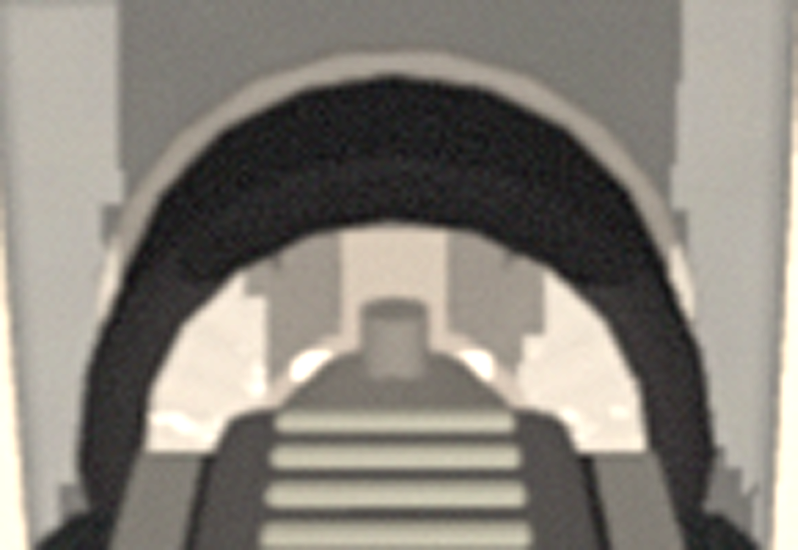

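View pics/s6.png

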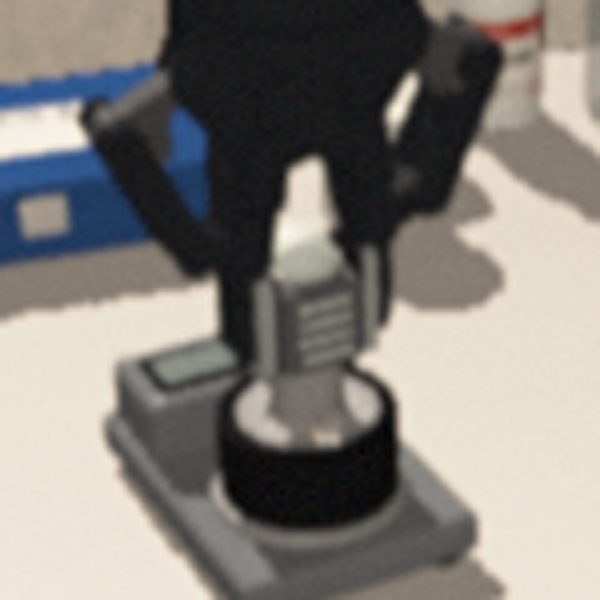

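```bash
python3 - <<'E'
from h import *
z=np.load('pics/w6.npz'); o={k:z[k] for k in('orientation','tcp_pos')}
C=cam('wrist',o); M=R.from_rotvec(o['orientation']).as_matrix(); t=o['tcp_pos']
f=lambda a:[[205+x/5.5-.4,185+y/5.5-.4] for x,y in a]
P=lambda a,zt:((onplane(C,f(a),t[2]-zt)-t)@M*1000).round(2)
print('ring inner front r23.67',P([(395,222)],t[2]-.0525),'sides',P([(150,410),(640,410)],t[2]-.0525))
print('lug tip',P([(395,299)],.0188))
print('notch',P([(342,270),(448,270)],t[2]-.052))
E
```

```text
ring inner front r23.67 [[  0.83 -21.86  20.82]] sides [[-21.54  -3.74  20.82]
 [ 23.22  -3.72  20.83]]
lug tip [[  0.83 -15.36  18.8 ]]
notch [[ -3.9  -17.17  21.32]
 [  5.57 -17.16  21.32]]
```

Lug tip and socket centre now agree to about 0.1 mm in both axes. Lowering to the disc.

>>> {"method": "servo_tool", "body": {"increments": [0, 0, 2, 0, 0, 0, 15, 0, 0, 2, 0, 0, 0, 15, 0, 0, 2, 0, 0, 0, 15, 0, 0, 2, 0, 0, 0, 15, 0, 0, 2, 0, 0, 0, 15, 0, 0, 0, 0, 0, 0, 15, 0, 0, 0, 0, 0, 0, 15, 0, 0, 0, 0, 0, 0, 15]}}

```text
clock: 10.9
tcp_pos: [0.4956, 0.3302, 0.0633]
orientation: [2.199, 2.244, 0.0]
contact_force: [-0.4, 0.2, 0.1]
grip_width: 0.0275
```

>>> {"method": "servo_tool", "body": {"increments": [0, 0, 2, 0, 0, 0, 15, 0, 0, 2, 0, 0, 0, 15, 0, 0, 2, 0, 0, 0, 15, 0, 0, 1.5, 0, 0, 0, 15, 0, 0, 0, 0, 0, 0, 15, 0, 0, 0, 0, 0, 0, 15, 0, 0, 0, 0, 0, 0, 15, 0, 0, 0, 0, 0, 0, 15]}}

```text
clock: 11.9
tcp_pos: [0.4956, 0.3303, 0.0559]
orientation: [2.199, 2.244, 0.0]
contact_force: [-1.2, -0.5, 4.7]
grip_width: 0.0273
```

```bash
python3 - <<'E'
from h import *
o=get_obs(); print(o['clock'],o['tcp_pos'],o['grip_width'],o['contact_force'],o['moment'],o['joints'].round(3))
im,d=grab_frame('wrist'); np.savez('pics/w7.npz',im=im,d=d,**o)
a=cv2.resize(im[185:285,205:350],None,fx=5.5,fy=5.5,interpolation=cv2.INTER_CUBIC)[:600]
save('w7',np.clip(a*2.,0,255).astype(np.uint8))
im,d=grab_frame('scene'); save('s7',cv2.resize(im[140:260,190:310],None,fx=5,fy=5,interpolation=cv2.INTER_CUBIC))
E
```

```text
11.9 [0.49559489 0.33026647 0.05587667] 0.027279281386718254 [-1.15545701 -0.45646928  4.66881829] [-0.20518245  0.23829428 -0.01840021] [-0.214  0.653 -0.645  1.848  0.525  0.818  0.461]
```

View pics/w7.png

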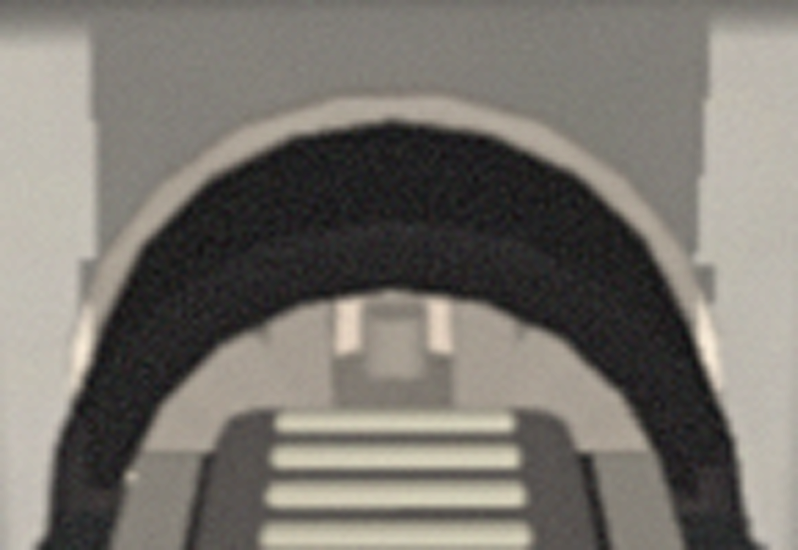

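View pics/s7.png

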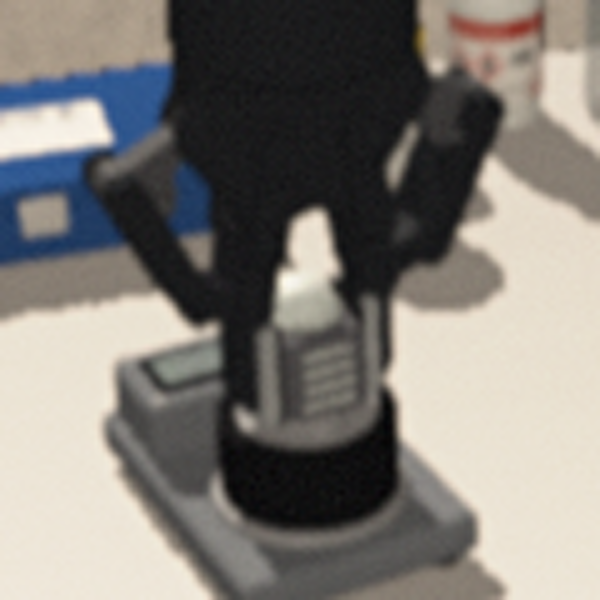

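>>> {"method": "servo_tool", "body": {"increments": [0, 0, 1, 0, 0, 0, 15, 0, 0, 0, 0, 0, 0, 15, 0.15, 0, 0, 0, 0, 0.12, 15, 0.15, 0, 0, 0, 0, 0.12, 15, 0.15, 0, 0, 0, 0, 0.12, 15, 0.15, 0, 0, 0, 0, 0.12, 15, 0, 0, 0, 0, 0, 0, 15, 0, 0, 0, 0, 0, 0, 15]}}

```text
clock: 13.0
tcp_pos: [0.496, 0.3313, 0.0551]
orientation: [-2.669, -1.657, -0.002]
contact_force: [-0.5, -0.6, 5.5]
grip_width: 0.0271
```

```bash
cat > st.py <<'E'
from h import *
import sys
n=sys.argv[1]
o=get_obs(); M=R.from_rotvec(o['orientation']).as_matrix()
print(o['clock'],o['tcp_pos'].round(4),o['grip_width'].round(4),'F',o['contact_force'].round(2),'Ftool',(o['contact_force']@M).round(2),'Mom',o['moment'].round(3),'yaw',np.degrees(np.arctan2(M[1,0],M[0,0])).round(2),'tilt',M[2].round(4),o['joints'].round(3))
im,d=grab_frame('wrist'); np.savez(f'pics/{n}.npz',im=im,d=d,**o)
a=cv2.resize(im[185:285,205:350],None,fx=5.5,fy=5.5,interpolation=cv2.INTER_CUBIC)[:600]
save(n,np.clip(a*2.,0,255).astype(np.uint8))
E
python3 st.py w8
```

```text
Traceback (most recent call last):
  File "st.py", line 5, in <module>
    print(o['clock'],o['tcp_pos'].round(4),o['grip_width'].round(4),'F',o['contact_force'].round(2),'Ftool',(o['contact_force']@M).round(2),'Mom',o['moment'].round(3),'yaw',np.degrees(np.arctan2(M[1,0],M[0,0])).round(2),'tilt',M[2].round(4),o['joints'].round(3))
                                           ^^^^^^^^^^^^^^^^^^^^^
AttributeError: 'float' object has no attribute 'round'
```

```bash
sed -i "s/o\['grip_width'\].round(4)/o['grip_width']/" st.py; python3 st.py w8
```

```text
13.0 [0.496  0.3313 0.0551] 0.027106323348936413 F [-0.55 -0.56  5.49] Ftool [-0.74 -0.24 -5.49] Mom [-0.099  0.082  0.06 ] yaw 63.68 tilt [ 1.e-03  6.e-04 -1.e+00] [-0.295  0.625 -0.532  1.852  0.435  0.781  0.052]
```

View pics/w8.png

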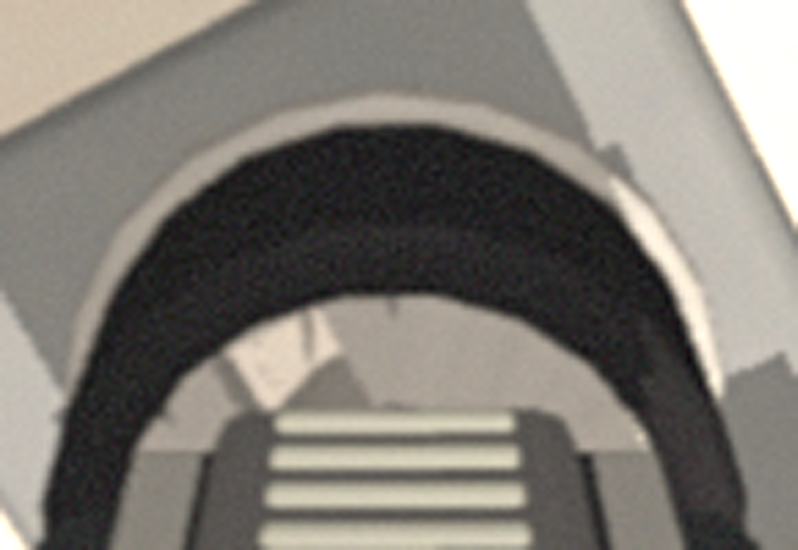

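The lug has left the notch and is under the lip, and side forces are under 1 N. I'll keep turning.

>>> {"method": "servo_tool", "body": {"increments": [0.15, 0, 0, 0, 0, 0.12, 15, 0.15, 0, 0, 0, 0, 0.12, 15, 0.15, 0, 0, 0, 0, 0.12, 15, 0.15, 0, 0, 0, 0, 0.12, 15, 0.15, 0, 0, 0, 0, 0.12, 15, 0.15, 0, 0, 0, 0, 0.12, 15, 0, 0, 0, 0, 0, 0, 15, 0, 0, 0, 0, 0, 0, 15], "squeeze": 70}}

```text
clock: 14.05
tcp_pos: [0.497, 0.3321, 0.0552]
orientation: [-3.081, -0.611, -0.003]
contact_force: [0.3, -0.2, 6.2]
grip_width: 0.0273
```

```bash
python3 st.py w9
```

```text
14.05 [0.497  0.3321 0.0552] 0.027328575965893158 F [ 0.34 -0.25  6.2 ] Ftool [ 0.23  0.36 -6.2 ] Mom [-0.004 -0.103  0.173] yaw 22.44 tilt [ 2.e-03 -3.e-04 -1.e+00] [-0.423  0.592 -0.358  1.859  0.295  0.74  -0.553]
```

>>> {"method": "servo_tool", "body": {"increments": [0.1, 0, 0, 0, 0, 0.08, 15, 0.1, 0, 0, 0, 0, 0.08, 15, 0.1, 0, 0, 0, 0, 0.08, 15, 0.1, 0, 0, 0, 0, 0.06, 15, 0, 0, 0, 0, 0, 0, 15, 0, 0, 0, 0, 0, 0, 15, 0, 0, 0, 0, 0, 0, 15, 0, 0, 0, 0, 0, 0, 15]}}

```text
clock: 15.1
tcp_pos: [0.4976, 0.3322, 0.0553]
orientation: [-3.137, -0.144, -0.003]
contact_force: [0.5, -0.0, 5.8]
grip_width: 0.0276
```

```bash
python3 st.py w10
```

```text
15.1 [0.4976 0.3322 0.0553] 0.02755679034307162 F [ 0.51 -0.    5.76] Ftool [ 0.52  0.04 -5.76] Mom [-0.007 -0.123  0.188] yaw 5.25 tilt [ 0.002 -0.001 -1.   ] [-0.478  0.583 -0.284  1.862  0.234  0.727 -0.802]
```

>>> {"method": "servo_tool", "body": {"increments": [0.05, 0, 0, 0, 0, 0.03, 15, 0, 0, 0, 0, 0, 0.03, 15, 0, 0, 0, 0, 0, 0.03, 15, 0, 0, 0, 0, 0, 0.02, 15, 0, 0, 0, 0, 0, 0, 15, 0, 0, 0, 0, 0, 0, 15, 0, 0, 0, 0, 0, 0, 15, 0, 0, 0, 0, 0, 0, 15]}}

```text
clock: 16.15
tcp_pos: [0.4977, 0.3321, 0.0553]
orientation: [-3.14, 0.027, -0.003]
contact_force: [0.3, -0.3, 4.7]
grip_width: 0.0272
```

```bash
python3 st.py w11
```

```text
16.15 [0.4977 0.3321 0.0553] 0.027170225202367875 F [ 0.29 -0.33  4.75] Ftool [ 0.31  0.32 -4.75] Mom [-0.113 -0.2    0.464] yaw -1.0 tilt [ 0.0022 -0.0011 -1.    ] [-0.499  0.58  -0.256  1.863  0.212  0.723 -0.892]
```

The moment rose from 0.19 to 0.46 N m, so it is at the stop. Final look.

```bash
python3 - <<'E'
from h import *
im,d=grab_frame('scene'); save('s11',cv2.resize(im[130:270,190:370],None,fx=4.2,fy=4.2,interpolation=cv2.INTER_CUBIC))
o=get_obs();print(o['clock'],o['moment'],o['contact_force'],o['tcp_pos'])
E
```

```text
16.25 [-0.07444235 -0.1853277   0.48332685] [1.70398254 0.34434556 5.86724591] [0.49765825 0.33216742 0.05528532]
```

View pics/s11.png

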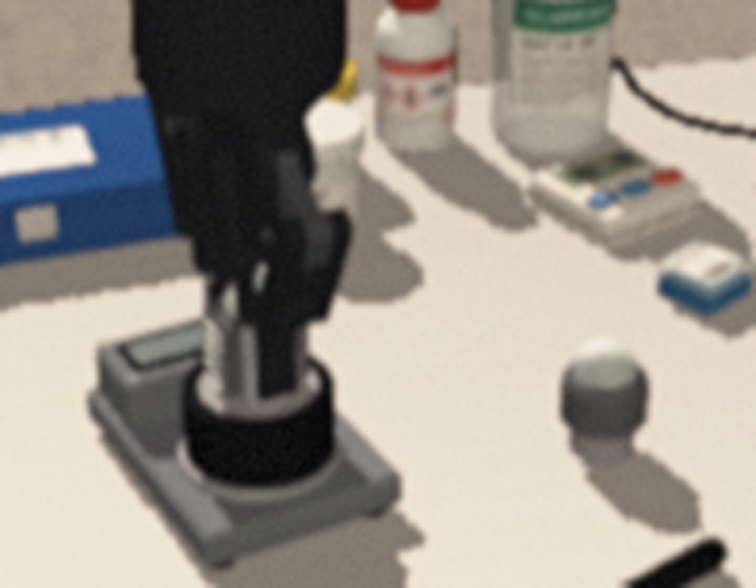

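View pics/w11.png

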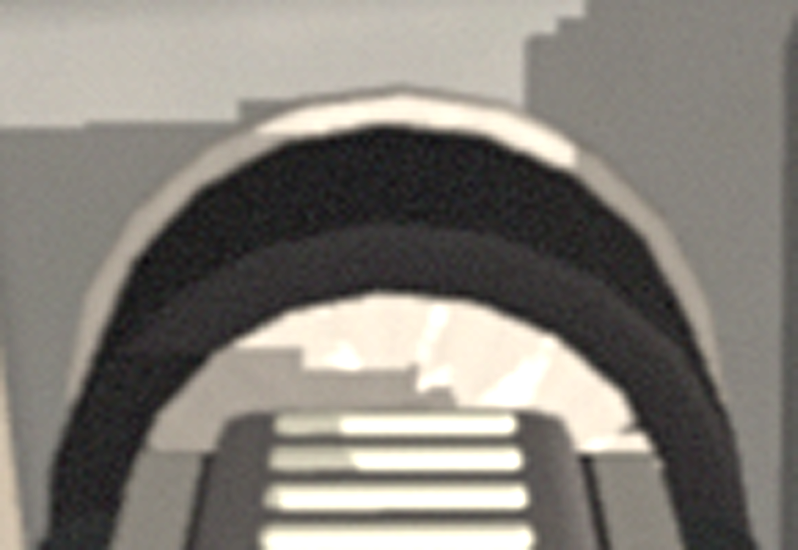

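The lamp is seated and hasn't shifted in the grip (ribs still at x=275–520 in the zoomed wrist view). The round lamp stands untouched at (603,400) in the zoomed scene view. Handing in.

```bash
python3 -c "
from bench import *
print(hand_in()); o=get_obs(); print(o['clock'],o['moment'],o['contact_force'],o['tcp_pos'],o['grip_width'])"
```

```text
the job is handed in; nothing more can be done
None
the job is handed in; nothing more can be done
```

I gripped the bayonet lamp and lowered it into the socket with its lugs through the notches. I then pressed it down and turned it about 1.6 rad clockwise. I handed the job in at about 16.3 s, still gripping the lamp at the stop; no verdict was reported.

**Last checks:**
- **Pressed down:** the upward spring push is about 6–7 N, allowing for the force reading's offset. Foot height, worked out from the tool height at the grasp, is about 31–32 mm.
- **At the stop:** the twisting moment rose from 0.19 to 0.48 N m over the last 0.11 rad. I inferred the stop from this, as the disc's angle could not be read directly.
- **Held and centred:** side force was about 0.3 N at the end of the turn and about 1.7 N just before handing in. The finger opening stayed at 27 mm, the grip was set to 70 N, and the lamp had not shifted in the fingers.
- **Round lamp:** it still stands where it was in the scene picture.

**Disagreement:** the first hover picture, taken while the arm was still settling, put the lamp about 2 mm closer to the robot's far side than the overhead camera did. I trusted the wrist camera's later view of the lug against the socket. The lamp then went in without noticeable side force.

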